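Bolt the knife box shut

TASK

Bolt the flap of the flat wooden knife box shut: lift the bolt's handle out of its open notch, slide the bolt to the robot's right until it comes up against the shut catch, and drop the handle fully down into the shut notch. Slide it gently: the catch is thin spring steel and must not be bent by more than 3 millimetres. Leave the jars, the mug and the teaspoon where they are, and let go of the handle.

Things in the scene. Friction and masses are not known exactly. Their poses are not given: they have to be found in the camera images.
- knife_box: closed flat wooden knife box 180 x 280 mm, top 55 mm up, fixed on the stove. Origin: centre of its underside; x from its front (robot side) to its back, y to its left, z up. Left 2/3 of the top is a fixed board, right 1/3 a hinged flap. A steel barrel bolt lies on a 12 mm batten along the front: rod level along box y, at box x = -35 mm, z = 85 mm, its handle toward box -x.
- bolt_start (a point): fixed point of the box on the rod's axis (box x -35, y 55, z 85 mm), where the handle's bar starts in the open notch. Notches, ledge and stops lie 20 to 34 mm in front of the axis (toward box -x) and reach at most 38 mm above it; guide loops round the rod. Farther out only the handle: its grip overhangs the box's front, free on both sides, box top 38 mm under it.
- grip (a point): centre of the handle's round steel grip (16 mm diameter, 36 mm long, 78 mm from the rod's axis; the bar between is 10 mm). With lift q and slide s it is in the box frame at x = -35 - 78 cos(0.10+q), y = 55 - s, z = 85 + 78 sin(0.10+q) mm. Pinched from above, fingers closing along box y, it pivots between the pads while the gripper stays upright.
- bolt_slide (a joint): travel of the bolt in m: 0 = centred in the open notch (starts within 1.2 mm of it), grows toward box -y (the robot's right; the rod enters the keeper on the flap). About 2 N friction, stays where left. The shut notch was screwed on by hand: its centre lies anywhere from 42 to 70 mm, not measured, to be felt. The handle meets its tall far stop, at any lift angle, 2 mm past the centre.
- bolt_lift (a joint): angle of the handle in rad: 0 = fully down on a fixed stop (bar slopes 0.10 rad up from the rod), grows as lifted, 0.62 = fixed upper stop. Stays at any angle. Notches are 14 mm wide for the 10 mm bar. Between them the bar rests on a ledge at 0.32 to 0.38, so lift past 0.40 to slide; it goes below 0.3 only inside a notch.
- catch_bend (a joint): how far in m the shut catch (shut notch with its tall stop, a spring steel plate) is bent along the bolt toward box -y; 0 = not bent, 6 N per mm. More than 3 mm (18 N) ruins it.
- mustard_jar: jar, 68 mm diameter, 84 mm tall, stands on the fixed board at the back left of the box; origin under its centre
- spoon: teaspoon 130 x 26 x 11 mm lying on the flap at the back right of the box; origin under its centre
- mug: cream mug, 83 mm, 94 mm tall, on the stove at the left of the box; origin under its centre
- honey_jar: jar 71 mm diameter, 110 mm tall, on the stove at the right of the box; origin under its centre
- spice_jar: spice jar 46 mm diameter, 106 mm tall, on the stove at the left behind the mug; origin under its centre

How it is judged:
On the way, in this order (a step that is already met when the one before it is completed fails the run):
1. the handle is lifted out of the open notch (over 0.40 rad, slide still under 15 mm) (value of joint bolt_lift above 0.4 rad and value of joint bolt_slide below 0.015 m), for 0.1 s.
2. the bolt is slid across, handle up, past 36 mm (value of joint bolt_lift above 0.3 rad and value of joint bolt_slide above 0.036 m), for 0.1 s.
At the end, for the whole second after the job is handed in: The bolt is slid across by more than 36 mm and its handle lies down in the shut notch (within 0.12 rad of fully down), at rest (value of joint bolt_slide above 0.036 m and value of joint bolt_lift below 0.12 rad and velocity of joint bolt_slide between -0.01 and 0.01 m/s and velocity of joint bolt_lift between -0.1 and 0.1 rad/s); the robot touches nothing.
It fails at once if the shut catch is bent by more than 3 mm (18 N) (value of joint catch_bend above 0.003 m).
It fails at once if the mustard jar, spoon, mug, honey jar or spice jar is moved by more than 30 mm (distance of any of mustard_jar, spoon, mug, honey_jar, spice_jar from where it was at the start of the episode above 0.03 m).
It also fails if it takes over 38 s, if anything falls off the work surface, if the arm or the gripper's body presses on something with over 40 N, if the wrist force passes 120 N, or if a joint passes its speed limit or range.

ROBOT

A 6-joint arm with a two-finger parallel gripper is mounted at the origin on a cart in front of the work surface, level with it; the furniture and walls round the work are solid. World frame = base frame: x ahead of the robot, y to its left, z up, the work surface at z = 0. Lengths are in m, angles in rad, forces in N, time in s.
With the tool pointing down it reaches from about 0.375 to 0.975 m from the base axis. Payload 3.8 kg.
Tool frame: the origin (TCP) lies at the very end of the fingers, on their centre line; the grasp point (between the pads) lies 19 mm behind it; z points along the fingers, y is the direction in which the jaws open and shut (so a half turn about z gives the same grasp; the last joint's range is limited). The gripper opens to 85 mm and grips with 20 to 120 N. Pads are 22 mm wide; open, the fingers measure 114 mm over their backs; the gripper's body (76 mm by 85 mm) begins 54 mm behind the grasp point. The pads swing forward as they close: fully open they stand 13 mm farther back than shut.
Start: joints at [1.242, 0.264, 1.604, -0, 1.274, -0.037], TCP at [0.194, 0.646, 0.231] pointing down, gripper open.
Joint ranges: [-2.63, 2.63], [-0.94, 2.18], [0.31, 2.57], [-1.31, 4.45], [0, 2.66], [-2.55, 2.55]. Speed limits (rad/s): [2.57, 2.57, 3.14, 3.14, 3.14, 3.14].

INTERFACE

Orientations are given as a rotation vector (axis times angle).
In Python, from workcell import bot, read_camera, finish_job gives the robot as it stands. The module is installed in compiled form; this text tells all that it offers.
- The arm moves only by the tool servo_tool, never from a script. Its argument "targets" is text: rows parted by semicolons, each of 7 numbers parted by spaces: the turn, a rotation vector about the tool's x, y, z in rad, then the shift along the tool's x, y, z in mm, then the finger opening in mm, from 0 to 85.4. In form: wx wy wz x y z gripper; .... A call has 1 to 8 rows; each row shifts and turns the pose as measured when the row begins, along the tool's axes as they then stand; what a row does not reach is not made up. A row lasts 1/12 s, in which the tool goes at most 41.7 mm and 7.16 degrees, less where a joint would pass 70% of its speed; a pose out of reach is approached as far as the arm can. A call is refused whole if a number of a shift passes 41.7 or a number of a turn 0.125, either way. A call with a gripper value outside its range is refused whole. The fingers move at their own pace and stop on an object; "newtons" is the grip in N (left out, the last holds). Time passes only in rows, so rows that do not move let the fingers close. It gives the time, the measured TCP pose, the force and the opening at its end, in the units of the state.
- bot.read_state(): the state, without advancing time (a new reading comes with each control period).
- read_camera(name): name is "scene" or "top"; returns a dict with "image" (400x640x3 uint8, red, green, blue), "mtx" (3x3 intrinsics, pixels), "k1" (the pictures are not rectified: a ray, as slopes to the right and down, at radius r is drawn at 1 + k1 r^2 times it, then the intrinsics apply), "eye" and "orientation" of the camera in the world. Camera axes: x right, y up, looking along -z (the intrinsics and any distortion apply to the point x, -y, -z); pixel columns grow to the right and rows downward; lengths in m; the calibration is good to about 2 mm. A picture is of the moment at which its call begins. There is no depth.
- finish_job(): hands the job in, once; it reports no verdict.
The state is a dict: "time": time; "q": joint angles; "joint_vel": joint speeds; "joint_torque": joint torques, N m; "tool_pos": TCP position; "tcp_rot": TCP orientation; "wrist_force": force on the tool from outside, world axes, zero at the start; "torque": the same for the moment, N m; "width": opening from 0.0 (shut) to 1.0 (fully open).
Only numpy, scipy, OpenCV 4.12 (cv2) and the standard library are available. Lean on these libraries where they do the work, as an engineer would, in place of code of your own. Each camera call takes 0.05 s, during which the arm holds its last target.

## Working session

There is one attempt and no reset: what is moved stays moved. The work goes in short steps, Python scripts to look and compute and a tool call to move; the robot and the scene stay as the last step left them, time stands still between calls to the robot, and variables do not carry over. Pictures are saved under pics/ and viewed, and the job is handed in when it is done.

Besides the shell and the picture viewer there is one more tool, called as a command line: name --argument value ..., lists and objects as JSON in quotes. servo_tool: Moves the arm, as the interface text tells. Its arguments: {"type":"object","properties":{"targets":{"type":"string"},"newtons":{"type":"number"}},"required":["targets"]}

```bash
mkdir -p pics; python3 - <<'E'
from workcell import bot, read_camera
import cv2
s=bot.read_state(); print(s)
for n in("scene","top"):
    c=read_camera(n); cv2.imwrite(f"pics/{n}0.png",c["image"][:,:,::-1]); print(n,c["mtx"],c["k1"],c["eye"],c["orientation"])
E
```

```text
{'time': 0.0, 'q': array([ 1.24210575e+00,  2.64757526e-01,  1.60540215e+00,  1.91414453e-05,
        1.27365292e+00, -3.69123804e-02]), 'joint_vel': array([-2.01369945e-03, -7.07200440e-04, -3.45413483e-05, -4.01403466e-04,
       -8.52855669e-04, -4.67814540e-05]), 'joint_torque': array([-5.69441290e-04, -5.15115094e+01, -3.67311251e+01,  2.23704797e-04,
        1.32822039e-02,  4.81743541e-05]), 'tool_pos': array([0.19393583, 0.64577889, 0.22994385]), 'tcp_rot': array([-0.45664724, -3.10779947,  0.00342329]), 'wrist_force': array([ 0.06674348, -0.98584665, -0.37005392]), 'torque': array([-0.03923541,  0.00280347, -0.01021112]), 'width': 1.0012576068878152}
scene [[370.76520555   0.         315.8450113 ]
 [  0.         370.76520555 205.20937941]
 [  0.           0.           1.        ]] -0.012573880887624785 [-0.07494178  0.33668196  0.4913195 ] [ 0.64519793 -1.16005841 -1.90212016]
top [[392.43681403   0.         324.73453176]
 [  0.         392.43681403 202.457164  ]
 [  0.           0.           1.        ]] -0.08748688054930252 [ 0.18488031 -0.03398486  1.18778789] [ 0.26794018 -0.31147219 -1.71636021]
```

View pics/scene0.png

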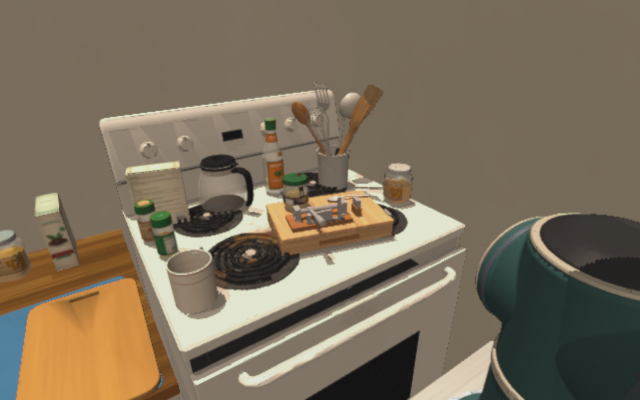

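View pics/top0.png

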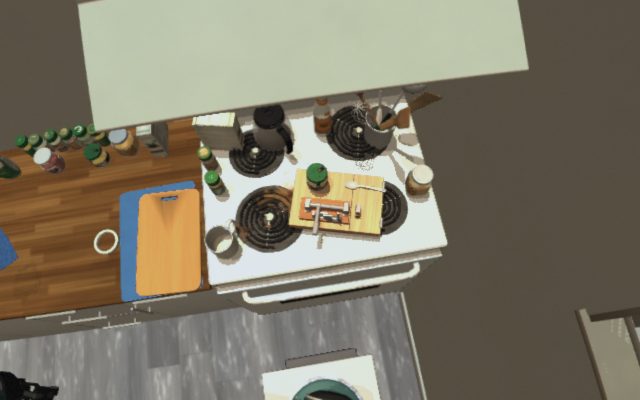

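The scene view shows the box near (330,220) with the bolt on it, the mug at (193,280) and the honey jar at (398,185). In the top view the box is near (337,203) and the handle points down at about (317,238). I'll enlarge both views.

```bash
python3 - <<'E'
import cv2
a=cv2.imread("pics/top0.png")[160:255,275:405]; cv2.imwrite("pics/top0z.png",cv2.resize(a,None,fx=6,fy=6,interpolation=cv2.INTER_CUBIC))
a=cv2.imread("pics/scene0.png")[170:270,255:405]; cv2.imwrite("pics/scene0z.png",cv2.resize(a,None,fx=5,fy=5,interpolation=cv2.INTER_CUBIC))
E
```

```text
(no output)
```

View pics/top0z.png

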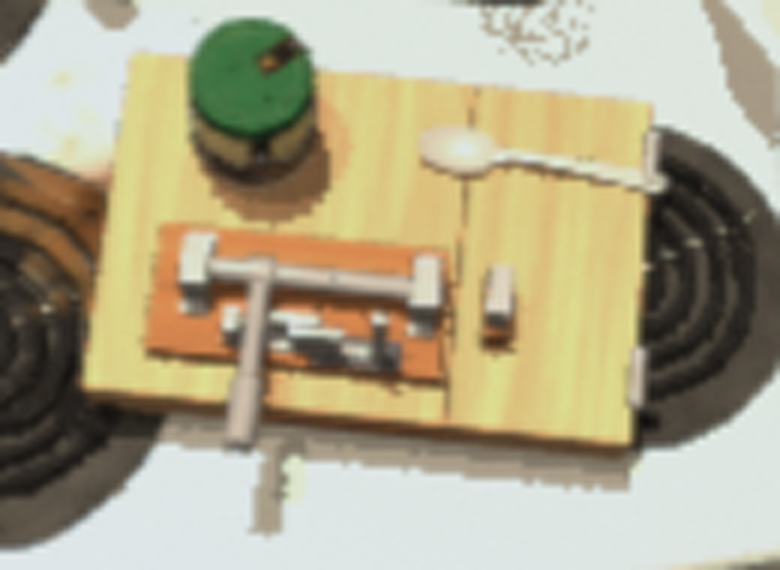

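View pics/scene0z.png

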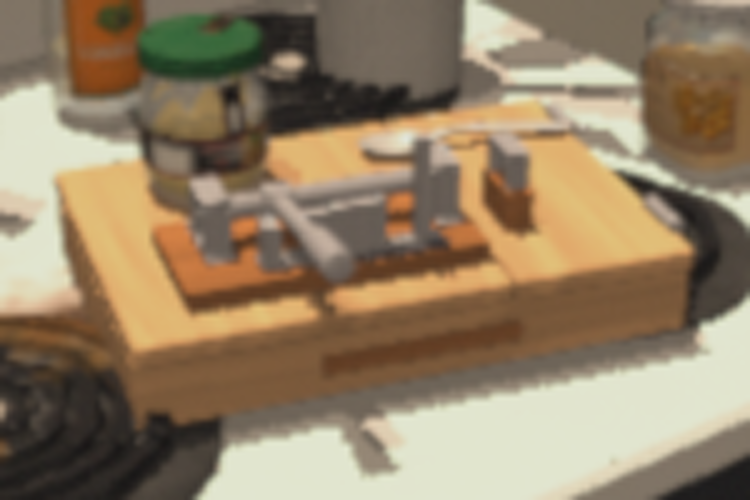

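The zooms show the box's top corners, the bar and grip at zoomed (245,400), and the far stop at zoomed (380,340). Next I'll fit the box frame from the corners and check it against the bolt in both views.

```bash
cat > h.py <<'E'
import numpy as np, cv2
from scipy.spatial.transform import Rotation as R
C={}
C['scene']=(np.array([[370.76520555,0,315.8450113],[0,370.76520555,205.20937941],[0,0,1]]),-0.012573880887624785,np.array([-0.07494178,0.33668196,0.4913195]),np.array([0.64519793,-1.16005841,-1.90212016]))
C['top']=(np.array([[392.43681403,0,324.73453176],[0,392.43681403,202.457164],[0,0,1]]),-0.08748688054930252,np.array([0.18488031,-0.03398486,1.18778789]),np.array([0.26794018,-0.31147219,-1.71636021]))
def ray(n,p):
    K,k,e,o=C[n]; u=cv2.undistortPoints(np.array([[p]],float),K,np.array([k,0,0,0,0.]))[0,0]
    d=R.from_rotvec(o).as_matrix()@np.array([u[0],-u[1],-1]); return e,d/np.linalg.norm(d)
def onz(n,p,z):
    e,d=ray(n,p); return e+d*(z-e[2])/d[2]
def proj(n,P):
    K,k,e,o=C[n]; c=R.from_rotvec(o).as_matrix().T@(np.asarray(P)-e); x,y=c[0]/-c[2],-c[1]/-c[2]
    f=1+k*(x*x+y*y); return np.array([K[0,0]*x*f+K[0,2],K[1,1]*y*f+K[1,2]])
def fit(L,W): # planar rigid
    L=np.array(L)[:,:2];W=np.array(W)[:,:2]; a=L-L.mean(0);b=W-W.mean(0)
    th=np.arctan2((a[:,0]*b[:,1]-a[:,1]*b[:,0]).sum(),(a*b).sum()); c,s=np.cos(th),np.sin(th)
    M=np.array([[c,-s],[s,c]]); t=W.mean(0)-M@L.mean(0); return th,t,W-(L@M.T+t)
E
python3 - <<'E'
from h import *
z=lambda o,f,p:(o[0]+(p[0]+.5)/f-.5,o[1]+(p[1]+.5)/f-.5)
T=[z((275,160),6,p) for p in((83,387),(632,443),(130,52),(652,103))]
S=[z((255,170),5,p) for p in((133,350),(690,255),(58,175),(540,102))]
L=[(-.09,.14),(-.09,-.14),(.09,.14),(.09,-.14)]
for n,pts in(('top',T),('scene',S)):
    W=[onz(n,p,.055) for p in pts]; th,t,r=fit(L,W); print(n,th,t,'\n',np.round(np.array(W)*1e3,1),'\nres',np.round(r*1e3,1))
    M=np.array([[np.cos(th),-np.sin(th)],[np.sin(th),np.cos(th)]])
    for nm,b in(('axis',(-.035,.055,.085)),('grip',(-.1126,.055,.0928)),('gripend',(-.1305,.055,.0946))):
        P=np.r_[M@np.array(b[:2])+t,b[2]]; print(nm,np.round(P,4),[np.round((proj(m,P)-np.array(o)+.5)*f-.5,0) for m,o,f in(('top',(275,160),6),('scene',(255,170),5))])
E
```

```text
top -0.27256983365993076 [ 0.61020016 -0.13998495] 
 [[ 557.2   18.4   55. ]
 [ 482.3 -248.4   55. ]
 [ 738.3  -31.1   55. ]
 [ 663.  -298.9   55. ]] 
res [[-4.  -0.6]
 [-3.5  2.1]
 [ 3.8 -1.7]
 [ 3.8  0.2]]
axis [ 0.5913 -0.0776  0.085 ] [array([259., 274.]), array([276., 200.])]
grip [ 0.5166 -0.0567  0.0928] [array([241., 418.]), array([328., 261.])]
gripend [ 0.4993 -0.0519  0.0946] [array([236., 452.]), array([341., 277.])]
scene -0.28660764158473817 [ 0.60516489 -0.13583969] 
 [[ 555.7   21.6   55. ]
 [ 477.4 -239.8   55. ]
 [ 731.6  -29.5   55. ]
 [ 656.  -295.6   55. ]] 
res [[-2.8 -2.3]
 [-1.9  4.9]
 [ 0.5 -2.5]
 [ 4.1 -0. ]]
axis [ 0.5871 -0.0732  0.085 ] [array([252., 283.]), array([273., 206.])]
grip [ 0.5127 -0.0513  0.0928] [array([231., 427.]), array([322., 268.])]
gripend [ 0.4955 -0.0462  0.0946] [array([226., 461.]), array([335., 284.])]
```

```bash
python3 - <<'E'
import cv2,numpy as np
a=cv2.imread("pics/top0.png")[195:240,300:345]; a=cv2.resize(a,None,fx=12,fy=12,interpolation=cv2.INTER_NEAREST)
b=cv2.imread("pics/scene0.png")[200:235,290:345]; b=cv2.resize(b,None,fx=14,fy=14,interpolation=cv2.INTER_NEAREST)
for im,f,x0,y0 in((a,12,300,195),(b,14,290,200)):
    for i in range(0,60,5):
        cv2.putText(im,str(x0+i),(i*f,10),0,.35,(0,0,255)); cv2.putText(im,str(y0+i),(0,i*f+10),0,.35,(0,0,255))
        cv2.line(im,(i*f,0),(i*f,5),(0,0,255)); cv2.line(im,(0,i*f),(5,i*f),(0,0,255))
cv2.imwrite("pics/ta.png",a);cv2.imwrite("pics/sb.png",b)
E
```

```text
(no output)
```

View pics/ta.png

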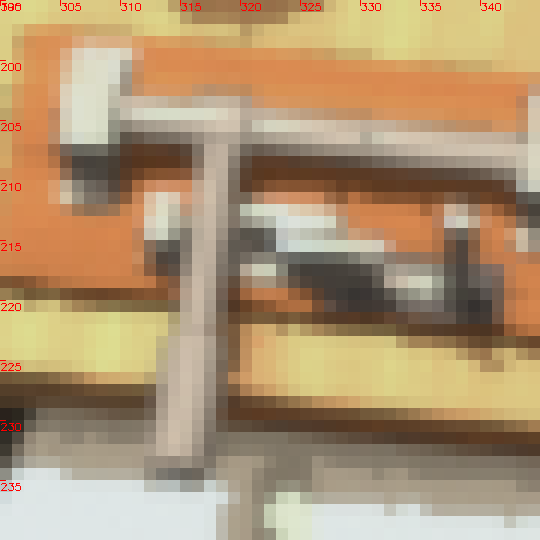

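View pics/sb.png

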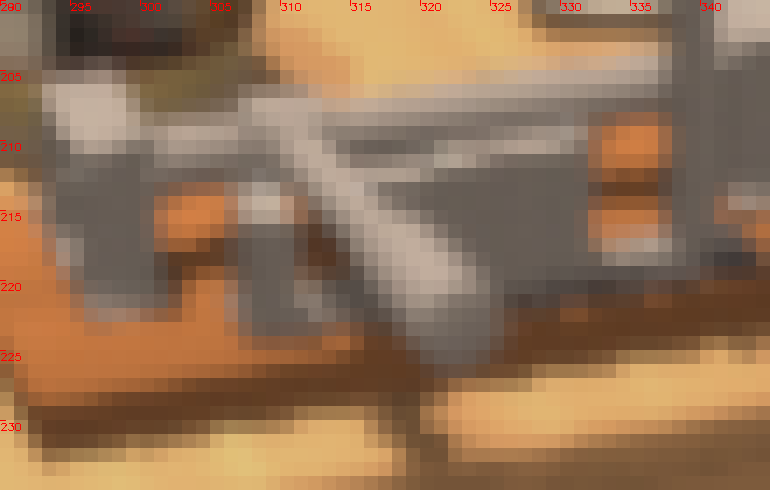

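The top view puts the grip's end face near (314.5,233) and the rod junction at (317.7,205). The scene view puts the end face near (322,222) and the junction at (309.5,208.5). I'll triangulate both points.

```bash
python3 - <<'E'
from h import *
def tri(a,b):
    e1,d1=ray('top',a);e2,d2=ray('scene',b)
    s=np.linalg.lstsq(np.c_[d1,-d2],e2-e1,rcond=None)[0]; p,q=e1+d1*s[0],e2+d2*s[1]; return (p+q)/2,np.linalg.norm(p-q)
E_,g=tri((314.5,233),(322,222));J,g2=tri((317.7,205),(309.5,208.5))
print(E_,g,J,g2,np.linalg.norm(E_-J),np.arctan2(*(E_-J)[[1,0]])-np.pi)
print('end top@z.0946',onz('top',(314.5,233),.0946),'scene',onz('scene',(322,222),.0946))
print('J top',onz('top',(317.7,205),.088),'scene',onz('scene',(309.5,208.5),.088))
# rod dir in top: points
a=onz('top',(307.5,198.5+5),.091);b=onz('top',(342,206.5),.091);print('rod dir',np.arctan2(*(a-b)[[1,0]])-np.pi/2)
# TCP visible? gripper
E
```

```text
[ 0.50390509 -0.05381498  0.09900186] 0.0011037163264346363 [ 0.59131496 -0.07713559  0.08811818] 0.0008710373557768144 0.09111964965078093 -0.26072312282218624
end top@z.0946 [ 0.50482008 -0.0543148   0.0946    ] scene [ 0.51088918 -0.05786598  0.0946    ]
J top [ 0.5910676 -0.0774761  0.088    ] scene [ 0.59190765 -0.07700259  0.088     ]
rod dir -0.259666735111886
```

The measurements agree: rod junction (0.591,-0.077), yaw about -0.265, grip centre about (0.516,-0.057,0.093). The tool is already almost aligned, so I'll fly across at the current height.

servo_tool --targets "0 0 0 -25 -29 0 50;0 0 0 -25 -29 0 50;0 0 0 -25 -29 0 50;0 0 0 -25 -29 0 50;0 0 0 -25 -29 0 50;0 0 0 -25 -29 0 50;0 0 0 -25 -29 0 50;0 0 0 -25 -29 0 50" --newtons 40

```text
time: 0.77
tool_pos: [0.318, 0.3598, 0.2231]
tcp_rot: [-0.437, -3.106, 0.013]
wrist_force: [1.4, -0.5, -0.5]
width: 0.588
```

servo_tool --targets "0 0 0 -25 -29 0 50;0 0 0 -25 -29 0 50;0 0 0 -25 -29 0 50;0 0 0 -25 -29 0 50;0 0 0 -25 -29 0 50;0 0 0 -25 -29 0 50;0 0 0 -25 -29 0 50;0 0 0 -25 -29 0 50"

```text
time: 1.43
tool_pos: [0.4464, 0.0661, 0.2221]
tcp_rot: [-0.433, -3.106, 0.014]
wrist_force: [0.9, 1.2, 1.5]
width: 0.585
```

```bash
cat >> h.py <<'E'
def go(P,yaw=-0.265):
    from workcell import bot
    s=bot.read_state(); M=R.from_rotvec(s['tcp_rot']); 
    ref=R.from_matrix(np.array([[-np.cos(yaw),-np.sin(yaw),0],[-np.sin(yaw),np.cos(yaw),0],[0,0,-1]]))
    print('pos',np.round(s['tool_pos'],4),'shift tool mm',np.round(M.inv().apply(np.array(P)-s['tool_pos'])*1e3,1),'turn',np.round((M.inv()*ref).as_rotvec(),3),'F',np.round(s['wrist_force'],1),'t',round(s['time'],2),'w',round(s['width'],3))
E
python3 -c "
from h import *
go((0.5164,-0.0570,0.13))"
```

```text
pos [0.4464 0.0661 0.2221] shift tool mm [-101.4  -98.4   92.6] turn [-0.01  -0.005 -0.012] F [0.9 1.2 1.5] t 1.43 w 0.585
```

servo_tool --targets "-0.01 -0.005 -0.012 -25 -25 0 40;0 0 0 -25 -25 0 40;0 0 0 -25 -25 10 40;0 0 0 -20 -20 15 40;0 0 0 -5 -4 15 40;0 0 0 0 0 0 40;0 0 0 0 0 0 40"

```text
time: 2.02
tool_pos: [0.5201, -0.0714, 0.1803]
tcp_rot: [0.431, 3.109, -0.002]
wrist_force: [0.5, -0.1, 1.4]
width: 0.47
```

```bash
python3 - <<'E'
from h import *
from workcell import read_camera
go((0.5164,-0.0570,0.13))
c=read_camera("scene")["image"][:,:,::-1]; cv2.imwrite("pics/s1.png",cv2.resize(c[110:280,220:440],None,fx=3.5,fy=3.5,interpolation=cv2.INTER_CUBIC))
c=read_camera("top")["image"][:,:,::-1]; cv2.imwrite("pics/t1.png",cv2.resize(c[150:290,230:430],None,fx=4,fy=4,interpolation=cv2.INTER_CUBIC))
E
```

```text
pos [ 0.5201 -0.0714  0.1803] shift tool mm [ 7.6 12.9 50.3] turn [-0.001  0.003 -0.01 ] F [ 0.5 -0.1  1.4] t 2.02 w 0.47
```

View pics/s1.png

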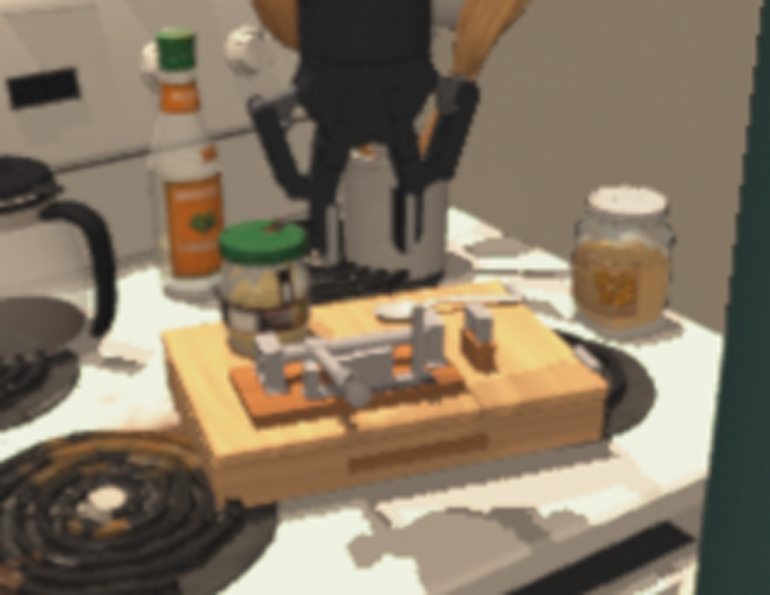

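View pics/t1.png

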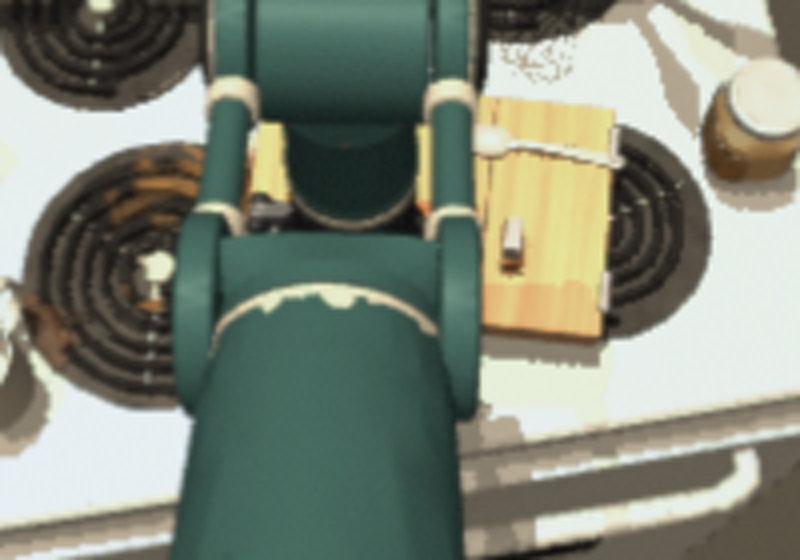

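The scene view shows the fingertips above the bolt, at zoomed (330,258) and (405,250). The top view is blocked by the arm. I'll check the fingertip pixels against the reported TCP as a calibration test.

```bash
python3 - <<'E'
from h import *
for P in((0.5201,-0.0714,.1803),(.5164,-.057,.0928)):
    p=proj('scene',P); print(p,(p-[220,110]+.5)*3.5-.5)
E
```

```text
[324.4502321  183.08314883] [366.82581235 257.0410209 ]
[320.26775339 221.82056371] [352.18713685 392.621973  ]
```

servo_tool --targets "0 0 -0.01 8 13 15 40;0 0 0 0 0 20 40;0 0 0 0 0 5 40;0 0 0 0 0 0 40"

```text
time: 2.45
tool_pos: [0.5172, -0.0516, 0.1448]
tcp_rot: [0.403, 3.105, -0.0]
wrist_force: [-0.2, 0.1, -0.1]
width: 0.469
```

```bash
python3 - <<'E'
from h import *
from workcell import read_camera
go((0.5164,-0.0570,0.074))
c=read_camera("scene")["image"][:,:,::-1]; cv2.imwrite("pics/s2.png",cv2.resize(c[150:250,260:380],None,fx=6,fy=6,interpolation=cv2.INTER_CUBIC))
E
```

```text
pos [ 0.5172 -0.0516  0.1448] shift tool mm [ 0.1 -5.5 70.8] turn [0.001 0.01  0.007] F [-0.2  0.1 -0.1] t 2.45 w 0.469
```

View pics/s2.png

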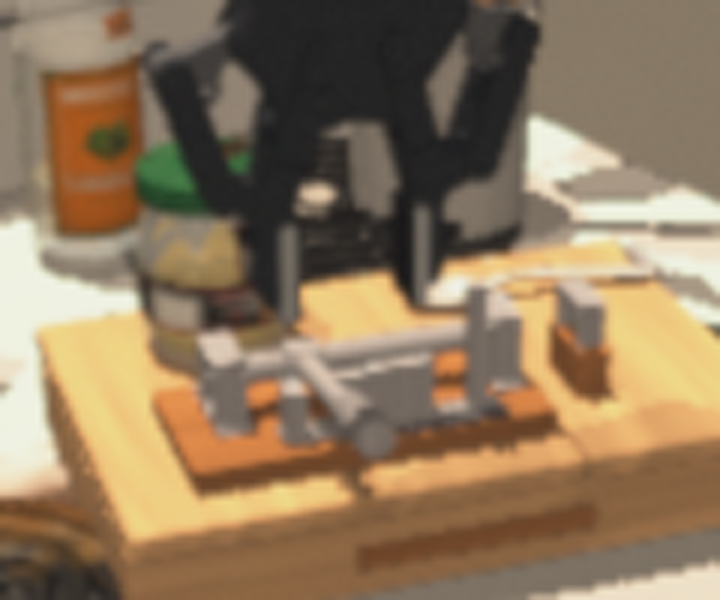

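The projected TCP (367,257) matches the fingertips I see. Correcting sideways, then descending.

servo_tool --targets "0 0.01 0.007 0 -5.5 10 40;0 0 0 0 0 15 40;0 0 0 0 0 10 40;0 0 0 0 0 0 40;0 0 0 0 0 0 40"

```text
time: 2.92
tool_pos: [0.5193, -0.0575, 0.1133]
tcp_rot: [0.413, 3.106, 0.001]
wrist_force: [0.6, -0.3, -0.2]
width: 0.471
```

```bash
python3 - <<'E'
from h import *
from workcell import read_camera
go((0.5164,-0.0570,0.074))
c=read_camera("scene")["image"][:,:,::-1]; cv2.imwrite("pics/s3.png",cv2.resize(c[150:250,260:380],None,fx=6,fy=6,interpolation=cv2.INTER_CUBIC))
E
```

```text
pos [ 0.5193 -0.0575  0.1133] shift tool mm [ 3.2 -0.4 39.3] turn [0.002 0.008 0.001] F [ 0.6 -0.3 -0.2] t 2.92 w 0.471
```

View pics/s3.png

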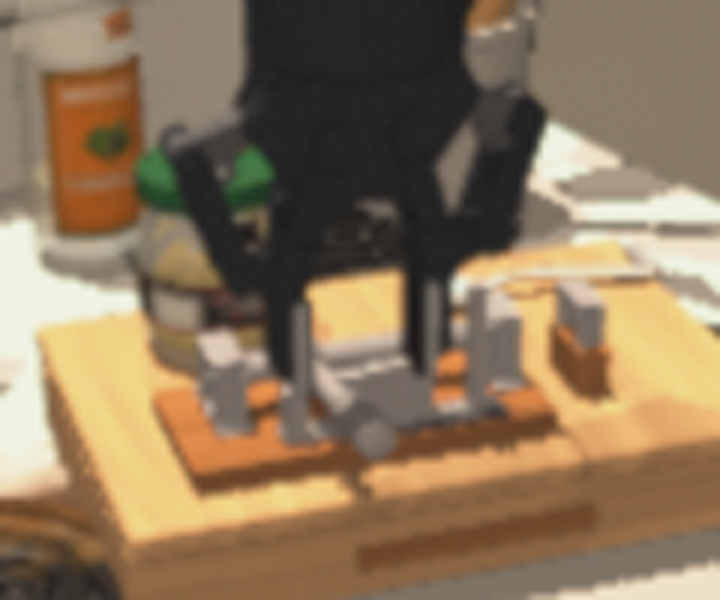

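The fingers straddle the grip, at zoomed (285,375) and (425,370), with the grip end at (376,438). Descending the rest of the way.

servo_tool --targets "0 0.008 0 3 0 13 40;0 0 0 1 0 13 40;0 0 0 0 0 10 40;0 0 0 0 0 3 40;0 0 0 0 0 0 40"

```text
time: 3.38
tool_pos: [0.5169, -0.057, 0.0734]
tcp_rot: [0.414, 3.111, 0.003]
wrist_force: [0.8, -0.1, 0.1]
width: 0.469
```

```bash
python3 - <<'E'
from h import *
go((0.5164,-0.0570,0.074))
E
```

```text
pos [ 0.5169 -0.057   0.0734] shift tool mm [ 0.5 -0.1 -0.6] turn [0.002 0.002 0.   ] F [ 0.8 -0.1  0.1] t 3.38 w 0.469
```

servo_tool --targets "0 0 0 0 0 0 0;0 0 0 0 0 0 0;0 0 0 0 0 0 0;0 0 0 0 0 0 0;0 0 0 0 0 0 0;0 0 0 0 0 0 0;0 0 0 0 0 0 0;0 0 0 0 0 0 0"

```text
time: 4.05
tool_pos: [0.5167, -0.0571, 0.0736]
tcp_rot: [0.415, 3.112, 0.003]
wrist_force: [0.4, -0.1, -2.5]
width: 0.173
```

```bash
python3 - <<'E'
from h import *
from workcell import read_camera
go((0.5164,-0.0570,0.074))
c=read_camera("scene")["image"][:,:,::-1]; cv2.imwrite("pics/s4.png",cv2.resize(c[150:250,260:380],None,fx=6,fy=6,interpolation=cv2.INTER_CUBIC))
E
```

```text
pos [ 0.5167 -0.0571  0.0736] shift tool mm [ 0.3 -0.  -0.4] turn [ 0.002  0.002 -0.   ] F [ 0.4 -0.1 -2.5] t 4.05 w 0.173
```

View pics/s4.png

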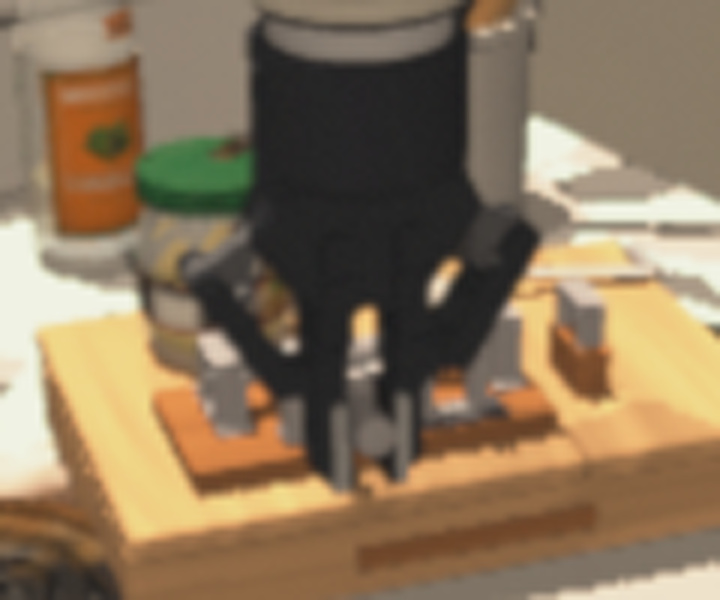

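The pinch is good: about 15 mm opening, with the grip end at (376,435) between the pads. Now lifting along the arc.

servo_tool --targets "0 0 0 -0.5 0 -4 0;0 0 0 -0.7 0 -4 0;0 0 0 -0.9 0 -4 0;0 0 0 -1 0 -4 0;0 0 0 -1.3 0 -4 0;0 0 0 -1.4 0 -4 0;0 0 0 0 0 0 0"

```text
time: 4.68
tool_pos: [0.5224, -0.0587, 0.0982]
tcp_rot: [0.416, 3.113, 0.003]
wrist_force: [0.4, -0.2, -3.8]
width: 0.177
```

```bash
cat >> h.py <<'E'
def st(yaw=-0.265,g0=(0.5167,-0.0571,0.0736)):
    from workcell import bot
    s=bot.read_state(); c,sn=np.cos(yaw),np.sin(yaw); B=np.array([[c,sn,0],[-sn,c,0],[0,0,1]])
    d=B@(s['tool_pos']-np.array(g0))*1e3; f=B@s['wrist_force']
    x=77.6-d[0]; z=7.8+d[2]
    print('t',round(s['time'],2),'slide',round(-d[1],2),'q_from_z',round(np.arcsin(z/78)-.1,3),'q_from_xz',round(np.arctan2(z,x)-.1,3),'r',round(np.hypot(x,z),1),'Fbox',np.round(f,1),'w',round(s['width'],3))
    go(s['tool_pos'],yaw)
E
python3 -c "
from h import *
st()"
```

```text
t 4.68 slide 0.08 q_from_z 0.328 q_from_xz 0.324 r 78.7 Fbox [ 0.4 -0.1 -3.8] w 0.177
pos [ 0.5224 -0.0587  0.0982] shift tool mm [0. 0. 0.] turn [ 0.002  0.    -0.001] F [ 0.4 -0.2 -3.8] t 4.68 w 0.177
```

servo_tool --targets "0 0 0 -1.7 0 -4 0;0 0 0 -2 0 -3.5 0;0 0 0 -2 0 -3.5 0;0 0 0 -1 0 -1.5 0;0 0 0 0 0 0 0;0 0 0 0 0 0 0"

```text
time: 5.18
tool_pos: [0.5286, -0.0605, 0.1108]
tcp_rot: [-0.416, -3.113, -0.003]
wrist_force: [2.5, 0.1, -7.3]
width: 0.171
```

```bash
python3 - <<'E'
from h import *
from workcell import read_camera
st()
c=read_camera("scene")["image"][:,:,::-1]; cv2.imwrite("pics/s5.png",cv2.resize(c[150:250,260:380],None,fx=6,fy=6,interpolation=cv2.INTER_CUBIC))
E
```

```text
t 5.18 slide 0.17 q_from_z 0.514 q_from_xz 0.504 r 79.2 Fbox [ 2.4  0.8 -7.3] w 0.171
pos [ 0.5286 -0.0605  0.1108] shift tool mm [0. 0. 0.] turn [ 0.002 -0.002 -0.001] F [ 2.5  0.1 -7.3] t 5.18 w 0.171
```

View pics/s5.png

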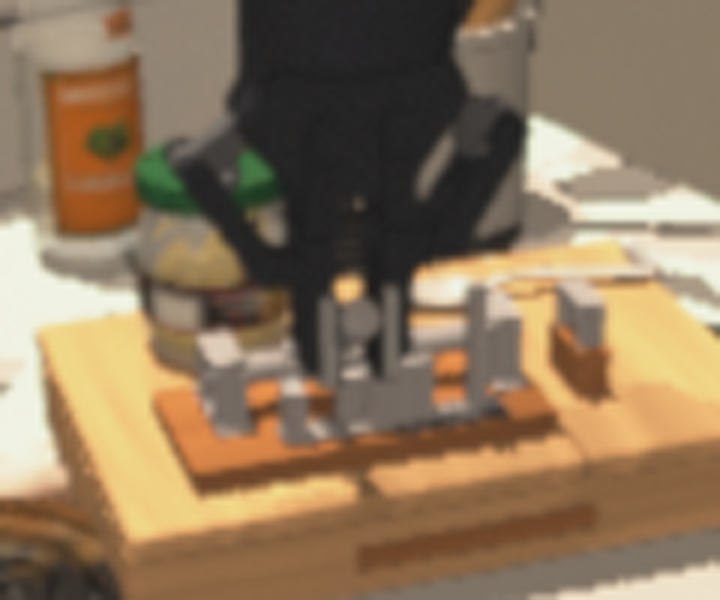

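The handle is up: grip end raised to zoomed (360,320), q about 0.5. Sliding to about 32 mm, which is well short of the earliest possible stop at 44 mm.

servo_tool --targets "0 0 0 0 -4 0 0;0 0 0 0 -5 0 0;0 0 0 0 -5 0 0;0 0 0 0 -5 0 0;0 0 0 0 -5 0 0;0 0 0 0 -4 0 0;0 0 0 0 -2 0 0;0 0 0 0 0 0 0"

```text
time: 5.9
tool_pos: [0.5198, -0.0914, 0.1106]
tcp_rot: [-0.417, -3.113, -0.007]
wrist_force: [2.9, 0.7, -7.6]
width: 0.175
```

```bash
python3 - <<'E'
from h import *
from workcell import read_camera
st()
E=lambda q,s:np.array([.5913+(-96*np.cos(.1+q)*np.cos(.265)-s*np.sin(.265))/1e3,-.0774+(96*np.cos(.1+q)*np.sin(.265)-s*np.cos(.265))/1e3,.085+.096*np.sin(.1+q)])
for a in((.5,0),(.5,32)): print((proj('scene',E(*a))-[260,150]+.5)*6-.5)
c=read_camera("scene")["image"][:,:,::-1]; cv2.imwrite("pics/s6.png",cv2.resize(c[150:250,260:380],None,fx=6,fy=6,interpolation=cv2.INTER_CUBIC))
E
```

```text
t 5.9 slide 32.33 q_from_z 0.512 q_from_xz 0.499 r 79.5 Fbox [ 2.6  1.5 -7.6] w 0.175
pos [ 0.5198 -0.0914  0.1106] shift tool mm [0. 0. 0.] turn [ 0.004 -0.002 -0.001] F [ 2.9  0.7 -7.6] t 5.9 w 0.175
[364.23433508 321.60704498]
[448.4252378  307.94156016]
```

View pics/s6.png

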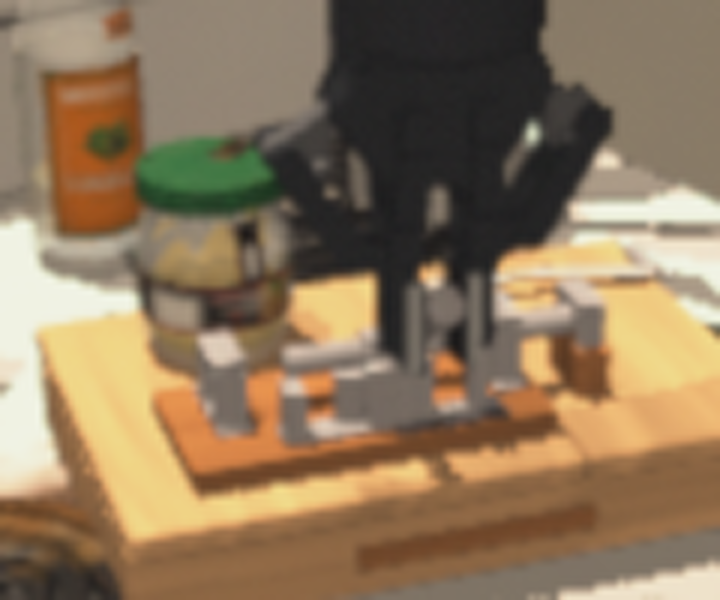

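The slide matches the picture: grip end predicted at (448,308), seen at (443,307). From here I'll creep and watch the force along box y, which is now the +1.5 N friction.

servo_tool --targets "0 0 0 0 -2 0 0;0 0 0 0 -2 0 0;0 0 0 0 -2 0 0;0 0 0 0 -2 0 0;0 0 0 0 -1 0 0;0 0 0 0 0 0 0"

```text
time: 6.45
tool_pos: [0.5172, -0.1005, 0.1107]
tcp_rot: [-0.416, -3.112, -0.007]
wrist_force: [3.7, 1.9, -6.2]
width: 0.172
```

```bash
python3 - <<'E'
from h import *
st()
for p in((338.2,212.5),):
  for z in(.123,.118): 
    w=onz('top',p,z); d=w[:2]-[.5913,-.0774]; c,s=np.cos(-.265),np.sin(-.265); print(c*d[0]+s*d[1],-(-s*d[0]+c*d[1]))
E
```

```text
t 6.45 slide 41.72 q_from_z 0.513 q_from_xz 0.499 r 79.6 Fbox [ 3.   2.8 -6.2] w 0.172
pos [ 0.5172 -0.1005  0.1107] shift tool mm [0. 0. 0.] turn [ 0.004 -0.002 -0.001] F [ 3.7  1.9 -6.2] t 6.45 w 0.172
-0.030147088026682332 0.06321738469488579
-0.028393422634475238 0.06321114836909579
```

The picture puts the far stop near 63 mm, so contact should come at a slide of about 55–57 mm. Creeping 1 mm per row.

servo_tool --targets "0 0 0 0 -1 0 0;0 0 0 0 -1 0 0;0 0 0 0 -1 0 0;0 0 0 0 -1 0 0;0 0 0 0 0 0 0"

```text
time: 6.87
tool_pos: [0.516, -0.1045, 0.1106]
tcp_rot: [-0.416, -3.112, -0.007]
wrist_force: [2.5, 1.8, -7.1]
width: 0.17
```

```bash
python3 -c "
from h import *
st()"
```

```text
t 6.87 slide 45.95 q_from_z 0.512 q_from_xz 0.498 r 79.6 Fbox [ 2.   2.4 -7.1] w 0.17
pos [ 0.516  -0.1045  0.1106] shift tool mm [0. 0. 0.] turn [ 0.004 -0.002 -0.001] F [ 2.5  1.8 -7.1] t 6.87 w 0.17
```

servo_tool --targets "0 0 0 0 -1 0 0;0 0 0 0 -1 0 0;0 0 0 0 -1 0 0;0 0 0 0 0 0 0"

```text
time: 7.2
tool_pos: [0.5152, -0.1077, 0.1106]
tcp_rot: [-0.416, -3.112, -0.007]
wrist_force: [3.5, 0.8, -6.3]
width: 0.174
```

servo_tool --targets "0 0 0 0 -1 0 0;0 0 0 0 -1 0 0;0 0 0 0 0 0 0"

```text
time: 7.45
tool_pos: [0.5146, -0.1098, 0.1106]
tcp_rot: [-0.416, -3.112, -0.008]
wrist_force: [2.4, 0.9, -6.4]
width: 0.173
```

```bash
python3 -c "
from h import *
st()"
```

```text
t 7.45 slide 51.41 q_from_z 0.512 q_from_xz 0.498 r 79.7 Fbox [ 2.   1.5 -6.4] w 0.173
pos [ 0.5146 -0.1098  0.1106] shift tool mm [0. 0. 0.] turn [ 0.005 -0.002 -0.001] F [ 2.4  0.9 -6.4] t 7.45 w 0.173
```

No contact yet at 51.4 mm. I'll go in pairs of 1 mm rows and read the force after each pair.

servo_tool --targets "0 0 0 0 -1 0 0;0 0 0 0 -1 0 0;0 0 0 0 0 0 0"

```text
time: 7.7
tool_pos: [0.5141, -0.1116, 0.1107]
tcp_rot: [-0.416, -3.112, -0.008]
wrist_force: [2.1, 1.8, -6.6]
width: 0.175
```

```bash
python3 -c "
from h import *
st()"
```

```text
t 7.7 slide 53.33 q_from_z 0.513 q_from_xz 0.498 r 79.7 Fbox [ 1.6  2.3 -6.6] w 0.175
pos [ 0.5141 -0.1116  0.1107] shift tool mm [0. 0. 0.] turn [ 0.005 -0.002 -0.001] F [ 2.1  1.8 -6.6] t 7.7 w 0.175
```

servo_tool --targets "0 0 0 0 -1 0 0;0 0 0 0 0 0 0"

```text
time: 7.87
tool_pos: [0.514, -0.112, 0.1106]
tcp_rot: [-0.417, -3.112, -0.011]
wrist_force: [3.1, 1.4, -5.9]
width: 0.172
```

```bash
python3 -c "
from h import *
st()"
```

```text
t 7.87 slide 53.69 q_from_z 0.512 q_from_xz 0.498 r 79.7 Fbox [ 2.6  2.1 -5.9] w 0.172
pos [ 0.514  -0.112   0.1106] shift tool mm [0. 0. 0.] turn [ 0.007 -0.002 -0.001] F [ 3.1  1.4 -5.9] t 7.87 w 0.172
```

servo_tool --targets "0 0 0 0 -0.7 0 0;0 0 0 0 0 0 0"

```text
time: 8.03
tool_pos: [0.5139, -0.112, 0.1106]
tcp_rot: [-0.417, -3.113, -0.013]
wrist_force: [3.6, 1.3, -6.7]
width: 0.173
```

```bash
python3 -c "
from h import *
st()"
```

```text
t 8.03 slide 53.68 q_from_z 0.512 q_from_xz 0.498 r 79.7 Fbox [ 3.1  2.2 -6.7] w 0.173
pos [ 0.5139 -0.112   0.1106] shift tool mm [0. 0. 0.] turn [ 0.008 -0.002 -0.001] F [ 3.6  1.3 -6.7] t 8.03 w 0.173
```

The 1 mm and 0.7 mm steps gave little motion and a slight tilt, so this may be contact. I'll push with single rows and read the force during the push.

servo_tool --targets "0 0 0 0 -1 0 0"

```text
time: 8.12
tool_pos: [0.5139, -0.1123, 0.1106]
tcp_rot: [-0.417, -3.113, -0.015]
wrist_force: [3.6, 6.5, -6.4]
width: 0.174
```

```bash
python3 -c "
from h import *
st()"
```

```text
t 8.12 slide 54.03 q_from_z 0.512 q_from_xz 0.497 r 79.7 Fbox [ 1.8  7.2 -6.4] w 0.174
pos [ 0.5139 -0.1123  0.1106] shift tool mm [0. 0. 0.] turn [ 0.009 -0.002 -0.002] F [ 3.6  6.5 -6.4] t 8.12 w 0.174
```

servo_tool --targets "0 0 0 0 -0.8 0 0"

```text
time: 8.2
tool_pos: [0.5139, -0.1123, 0.1106]
tcp_rot: [-0.418, -3.113, -0.017]
wrist_force: [3.9, 5.8, -6.0]
width: 0.172
```

```bash
python3 -c "
from h import *
st()"
```

```text
t 8.2 slide 54.05 q_from_z 0.512 q_from_xz 0.498 r 79.7 Fbox [ 2.2  6.6 -6. ] w 0.172
pos [ 0.5139 -0.1123  0.1106] shift tool mm [0. 0. 0.] turn [ 0.011 -0.002 -0.002] F [ 3.9  5.8 -6. ] t 8.2 w 0.172
```

Contact is confirmed: blocked at 54.05 mm with 6.6–7.2 N against 2 N of friction, so under 1 mm of bend. Unbent contact is near 53.3 mm, which puts the notch centre near 51.3 mm. Backing off.

servo_tool --targets "0.01 0 0 0 1.3 0 0;0 0 0 0 1 0 0;0 0 0 0 0 0 0"

```text
time: 8.45
tool_pos: [0.5141, -0.1114, 0.1106]
tcp_rot: [-0.416, -3.111, 0.004]
wrist_force: [2.9, 1.9, -6.2]
width: 0.171
```

```bash
python3 -c "
from h import *
st()"
```

```text
t 8.45 slide 53.04 q_from_z 0.512 q_from_xz 0.497 r 79.7 Fbox [ 2.3  2.6 -6.2] w 0.171
pos [ 0.5141 -0.1114  0.1106] shift tool mm [0. 0. 0.] turn [-0.003 -0.002 -0.001] F [ 2.9  1.9 -6.2] t 8.45 w 0.171
```

servo_tool --targets "-0.003 0 0 0 1.2 0 0;0 0 0 0 0.8 0 0;0 0 0 0 0 0 0"

```text
time: 8.7
tool_pos: [0.5143, -0.1108, 0.1106]
tcp_rot: [-0.415, -3.111, 0.003]
wrist_force: [1.6, 0.7, -6.5]
width: 0.168
```

```bash
python3 -c "
from h import *
st()"
```

```text
t 8.7 slide 52.49 q_from_z 0.512 q_from_xz 0.498 r 79.7 Fbox [ 1.4  1.1 -6.5] w 0.168
pos [ 0.5143 -0.1108  0.1106] shift tool mm [0. 0. 0.] turn [-0.002 -0.002 -0.   ] F [ 1.6  0.7 -6.5] t 8.7 w 0.168
```

servo_tool --targets "0 0 0 0 1.5 0 0;0 0 0 0 0 0 0"

```text
time: 8.87
tool_pos: [0.5146, -0.1098, 0.1106]
tcp_rot: [-0.416, -3.111, 0.003]
wrist_force: [3.2, 0.9, -6.6]
width: 0.173
```

```bash
python3 -c "
from h import *
st()"
```

```text
t 8.87 slide 51.38 q_from_z 0.512 q_from_xz 0.498 r 79.7 Fbox [ 2.8  1.7 -6.6] w 0.173
pos [ 0.5146 -0.1098  0.1106] shift tool mm [0. 0. 0.] turn [-0.002 -0.002 -0.001] F [ 3.2  0.9 -6.6] t 8.87 w 0.173
```

At 51.4 mm, about the notch centre. Lowering along the arc, first past the ledge height at q 0.3.

servo_tool --targets "0 0 0 2 0 3.5 0;0 0 0 2 0 3.5 0;0 0 0 1.7 0 3.5 0;0 0 0 1.5 0 3.5 0;0 0 0 1.4 0 4 0;0 0 0 0 0 0 0"

```text
time: 9.37
tool_pos: [0.5105, -0.1085, 0.102]
tcp_rot: [0.414, 3.105, -0.006]
wrist_force: [-0.9, -0.7, 0.2]
width: 0.176
```

```bash
python3 -c "
from h import *
st()"
```

```text
t 9.37 slide 51.26 q_from_z 0.382 q_from_xz 0.376 r 78.9 Fbox [-0.7 -0.9  0.2] w 0.176
pos [ 0.5105 -0.1085  0.102 ] shift tool mm [0. 0. 0.] turn [-0.003  0.009 -0.   ] F [-0.9 -0.7  0.2] t 9.37 w 0.176
```

servo_tool --targets "0 0.009 0 1 0 3 0;0 0 0 1 0 3 0"

```text
time: 9.53
tool_pos: [0.5093, -0.1083, 0.0991]
tcp_rot: [0.415, 3.112, -0.005]
wrist_force: [-5.5, 0.8, 8.0]
width: 0.17
```

```bash
python3 -c "
from h import *
st()"
```

```text
t 9.53 slide 51.36 q_from_z 0.341 q_from_xz 0.336 r 78.7 Fbox [-5.5 -0.7  8. ] w 0.17
pos [ 0.5093 -0.1083  0.0991] shift tool mm [0. 0. 0.] turn [-0.003  0.002 -0.   ] F [-5.5  0.8  8. ] t 9.53 w 0.17
```

Still descending (q 0.34, 8 N, which is like the lift friction). Continuing.

servo_tool --targets "0 0 0 1 0 3 0;0 0 0 1 0 3 0"

```text
time: 9.7
tool_pos: [0.5083, -0.108, 0.0957]
tcp_rot: [0.415, 3.111, -0.005]
wrist_force: [-4.8, -0.3, 5.3]
width: 0.17
```

```bash
python3 -c "
from h import *
st()"
```

```text
t 9.7 slide 51.3 q_from_z 0.294 q_from_xz 0.292 r 78.4 Fbox [-4.6 -1.5  5.3] w 0.17
pos [ 0.5083 -0.108   0.0957] shift tool mm [0. 0. 0.] turn [-0.003  0.004 -0.   ] F [-4.8 -0.3  5.3] t 9.7 w 0.17
```

servo_tool --targets "0 0.004 0 0.8 0 3 0;0 0 0 0.8 0 3 0;0 0 0 0.7 0 3 0;0 0 0 0.5 0 3 0"

```text
time: 10.03
tool_pos: [0.5061, -0.1073, 0.0881]
tcp_rot: [0.416, 3.114, -0.005]
wrist_force: [-3.5, -1.1, 6.7]
width: 0.172
```

```bash
python3 - <<'E'
from h import *
from workcell import read_camera
st()
c=read_camera("scene")["image"][:,:,::-1]; cv2.imwrite("pics/s7.png",cv2.resize(c[150:250,260:380],None,fx=6,fy=6,interpolation=cv2.INTER_CUBIC))
E=lambda q,s:np.array([.5913+(-96*np.cos(.1+q)*np.cos(.265)-s*np.sin(.265))/1e3,-.0774+(96*np.cos(.1+q)*np.sin(.265)-s*np.cos(.265))/1e3,.085+.096*np.sin(.1+q)])
for a in((.15,51.3),(.3,51.3),(0,51.3)): print(a,(proj('scene',E(*a))-[260,150]+.5)*6-.5)
E
```

```text
t 10.03 slide 51.24 q_from_z 0.19 q_from_xz 0.191 r 77.9 Fbox [-3.1 -1.9  6.7] w 0.172
pos [ 0.5061 -0.1073  0.0881] shift tool mm [0. 0. 0.] turn [-0.003  0.001 -0.   ] F [-3.5 -1.1  6.7] t 10.03 w 0.172
(0.15, 51.3) [511.22931681 390.89661717]
(0.3, 51.3) [507.09977719 352.05785464]
(0, 51.3) [513.12728598 428.17087275]
```

View pics/s7.png

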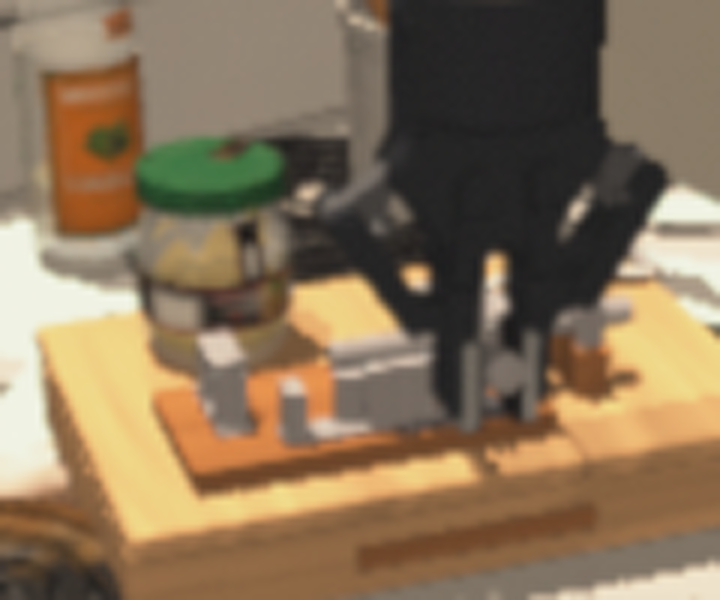

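The grip end is at (505,373), which means q is about 0.2, below the ledge, so the bar is in the shut notch. Lowering to the bottom.

servo_tool --targets "0 0 0 0.5 0 3.5 0;0 0 0 0.4 0 3.5 0;0 0 0 0.3 0 3.5 0;0 0 0 0.2 0 3.5 0;0 0 0 0.1 0 3 0;0 0 0 0 0 2 0"

```text
time: 10.58
tool_pos: [0.5043, -0.1068, 0.0724]
tcp_rot: [-0.416, -3.113, 0.004]
wrist_force: [-2.9, -0.2, 3.5]
width: 0.173
```

```bash
python3 -c "
from h import *
st()"
```

```text
t 10.58 slide 51.23 q_from_z -0.015 q_from_xz -0.014 r 76.8 Fbox [-2.7 -0.9  3.5] w 0.173
pos [ 0.5043 -0.1068  0.0724] shift tool mm [0. 0. 0.] turn [-0.003 -0.001 -0.001] F [-2.9 -0.2  3.5] t 10.58 w 0.173
```

servo_tool --targets "0 0 0 0 0 3 0;0 0 0 0 0 3 0"

```text
time: 10.75
tool_pos: [0.5047, -0.1069, 0.0685]
tcp_rot: [-0.416, -3.113, 0.004]
wrist_force: [-7.5, 1.0, 21.1]
width: 0.175
```

```bash
python3 -c "
from h import *
st()"
```

```text
t 10.75 slide 51.23 q_from_z -0.065 q_from_xz -0.064 r 76.2 Fbox [-7.5 -1.1 21.1] w 0.175
pos [ 0.5047 -0.1069  0.0685] shift tool mm [0. 0. 0.] turn [-0.003 -0.001 -0.001] F [-7.5  1.  21.1] t 10.75 w 0.175
```

The 21 N upward reaction shows the handle is hard down on its stop. Easing off and opening.

servo_tool --targets "0 0 0 0 0 0 0;0 0 0 0 0 0 40;0 0 0 0 0 0 40;0 0 0 0 0 0 40;0 0 0 0 0 0 40;0 0 0 0 0 0 40;0 0 0 0 0 0 40"

```text
time: 11.33
tool_pos: [0.5068, -0.107, 0.0689]
tcp_rot: [0.415, 3.112, -0.004]
wrist_force: [-0.0, 0.6, 0.4]
width: 0.47
```

```bash
python3 - <<'E'
from h import *
from workcell import read_camera
st()
c=read_camera("scene")["image"][:,:,::-1]; cv2.imwrite("pics/s8.png",cv2.resize(c[150:250,260:380],None,fx=6,fy=6,interpolation=cv2.INTER_CUBIC))
E
```

```text
t 11.33 slide 50.76 q_from_z -0.06 q_from_xz -0.058 r 74.1 Fbox [-0.2  0.6  0.4] w 0.47
pos [ 0.5068 -0.107   0.0689] shift tool mm [0. 0. 0.] turn [-0.002  0.003 -0.   ] F [-0.   0.6  0.4] t 11.33 w 0.47
```

View pics/s8.png

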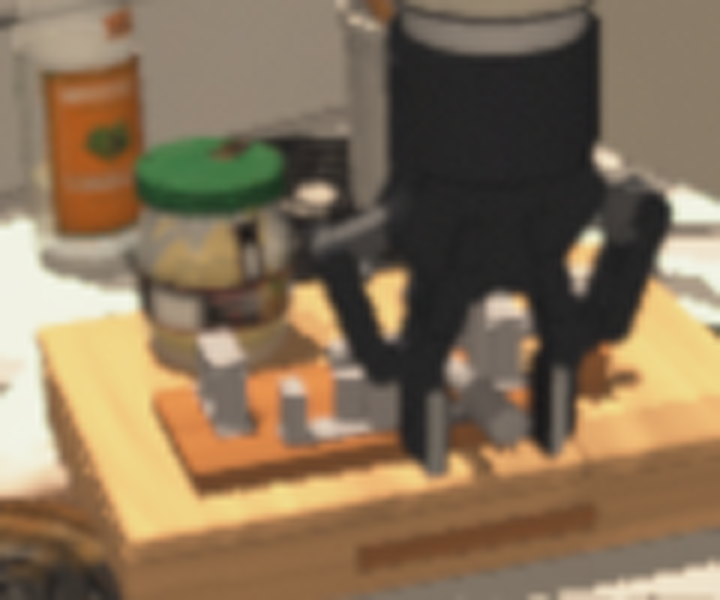

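The fingers are clear of the grip on both sides. The grip end is at (508,424), against a prediction of (513,428) for q=0. Rising straight up.

servo_tool --targets "0 0 0 0 0 -10 40;0 0 0 0 0 -15 40;0 0 0 0 0 -20 40;0 0 0 0 0 -25 40;0 0 0 0 0 -25 40;0 0 0 0 0 -25 40;0 0 0 0 0 0 40;0 0 0 0 0 0 40"

```text
time: 12.05
tool_pos: [0.5048, -0.1061, 0.1964]
tcp_rot: [-0.415, -3.113, 0.003]
wrist_force: [0.5, -0.0, -0.9]
width: 0.471
```

```bash
python3 - <<'E'
from h import *
from workcell import read_camera
st()
c=read_camera("scene")["image"][:,:,::-1]; cv2.imwrite("pics/s9.png",cv2.resize(c[150:250,260:380],None,fx=6,fy=6,interpolation=cv2.INTER_CUBIC))
cv2.imwrite("pics/s9f.png",c)
E
```

```text
t 12.05 slide 50.41 q_from_z nan q_from_xz 0.942 r 151.2 Fbox [ 0.5  0.1 -0.9] w 0.471
pos [ 0.5048 -0.1061  0.1964] shift tool mm [0. 0. 0.] turn [-0.002 -0.001 -0.   ] F [ 0.5 -0.  -0.9] t 12.05 w 0.471h.py:28: RuntimeWarning: invalid value encountered in arcsin
  print('t',round(s['time'],2),'slide',round(-d[1],2),'q_from_z',round(np.arcsin(z/78)-.1,3),'q_from_xz',round(np.arctan2(z,x)-.1,3),'r',round(np.hypot(x,z),1),'Fbox',np.round(f,1),'w',round(s['width'],3))
```

View pics/s9.png

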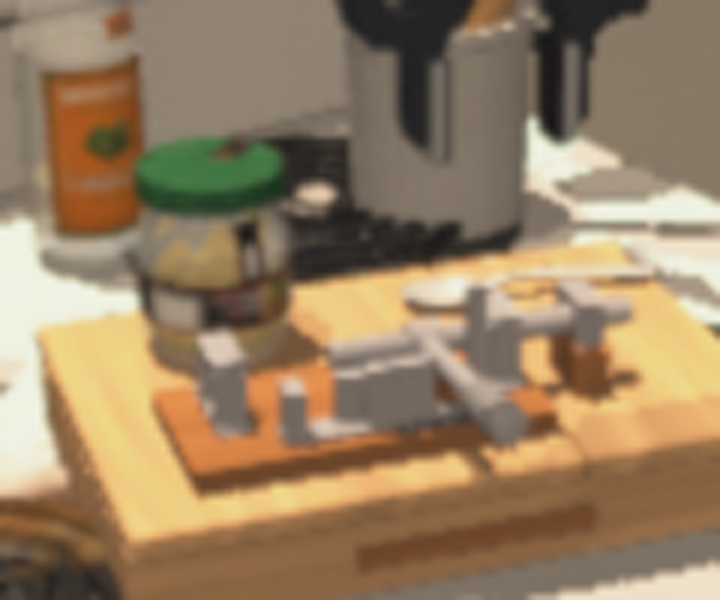

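View pics/s9f.png

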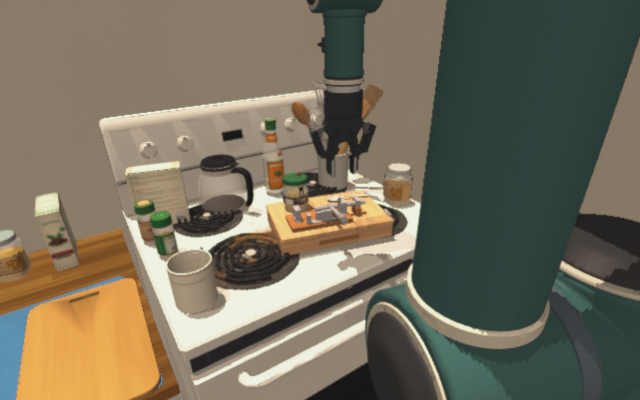

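The bolt is across, the handle lies down in the shut notch with its grip end at zoomed (508,421), and everything else is unmoved. One last number: the grip-end pixel against the fully down prediction, using the start picture as reference.

```bash
python3 - <<'E'
from h import *
E=lambda q,s:np.array([.5913+(-96*np.cos(.1+q)*np.cos(.265)-s*np.sin(.265))/1e3,-.0774+(96*np.cos(.1+q)*np.sin(.265)-s*np.cos(.265))/1e3,.085+.096*np.sin(.1+q)])
for a in((0,0),(0,51.3),(.1,51.3)): print(a,(proj('scene',E(*a))-[260,150]+.5)*6-.5)
A,B=cv2.imread('pics/s2.png'),cv2.imread('pics/s9.png')
t=cv2.cvtColor(A,6)[415:460,350:402]
t=A[412:462,350:402]; r=cv2.matchTemplate(B[380:480,460:560],t,cv2.TM_CCOEFF_NORMED);m=cv2.minMaxLoc(r);print(m[1],'start end (376,437) -> now',(m[3][0]+460+26,m[3][1]+380+25))
E
```

```text
(0, 0) [380.35158402 452.01913654]
(0, 51.3) [513.12728598 428.17087275]
(0.1, 51.3) [512.11271314 403.55046861]
0.35971716046333313 start end (376,437) -> now (491, 405)
```

By eye, the grip end sat 15 zoomed px above the model at the start, when the handle was fully down, and sits 7 px above it now. 0.1 rad would be 25 px, so the handle is fully down. The template match scored only 0.36, so I'm ignoring it. Handing in.

```bash
python3 -c "
from workcell import finish_job
print(finish_job())"
```

```text
the job is handed in; nothing more can be done
None
```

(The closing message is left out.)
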